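# Put the toy ring tower together

### The arm

A 7-joint arm with a two-finger parallel gripper is mounted at the origin on a cart in front of the work surface, level with it; the furniture and walls round the work are solid. World frame = base frame: x ahead of the robot, y to its left, z up, the work surface at z = 0. Lengths are in m, angles in rad, forces in N, time in s.
With the tool pointing down it reaches from about 0.4 to 0.9 m from the base axis. Payload 5.6 kg.
Tool frame: the origin (TCP) lies on the centre line of the jaws, within the pads' length; the fingertips stand 25 mm ahead of it and the grasp point (between the pads) lies 6 mm ahead of it (ctrl.tip_reach is the distance from the TCP to the fingertips, in m); z points along the fingers, y is the line along which they close (so a half turn about z gives the same grasp; the last joint's range is limited). The gripper opens to 92 mm and grips with 3 to 60 N. Pads are 20 mm wide; open, the fingers measure 128 mm over their backs; the gripper's body (75 mm by 189 mm) begins 69 mm behind the grasp point.
Start: joints at [1.184, 0.468, -0.012, 1.603, 0.006, 1.071, -0.056], TCP at [0.219, -0.612, 0.218] pointing down, gripper open.
Joint ranges: [-2.53, 2.53], [-0.31, 2.02], [-1.57, 1.55], [0.28, 2.44], [-1.29, 4.43], [0.15, 1.84], [-2.92, 2.92]. Speed limits (rad/s): [2.57, 2.57, 3.14, 3.14, 3.14, 3.14, 3.14].

### API

Orientations are given as a 3x3 rotation matrix whose columns are the frame's x, y, z axes.
In Python, from rig import ctrl gives the robot as it stands.
- The arm moves only by the tool arm_command, never from a script. Its argument "rows" is a list of rows, each an object of numbers: "tx", "ty", "tz": the shift along the world's x, y, z as a fraction of full scale; "turn": the turn about the world's z as a fraction of full scale; "fingers": the opening, from -1 (shut) to 1 (fully open), so that 0 is half open. A call has 1 to 20 rows; each row shifts and turns the commanded pose from where the row before left it; what a row does not reach is not made up. Full scale, the value 1, is 6 cm for a shift and 8 degrees for a turn. A row lasts 1/8 s, in which the tool goes at most 62.5 mm and 10.7 degrees, less where a joint would pass 70% of its speed; a pose out of reach is approached as far as the arm can. A call with a number of a shift or a turn outside -1 to 1 is refused whole. A call with a gripper value outside its range is refused whole. The fingers move at their own pace and stop on an object; "force" is the grip in N (left out, the last holds). Time passes only in rows, so rows that do not move let the fingers close. It gives the time, the measured TCP pose, the force, the opening and the grip force at its end, in the units of the state.
- ctrl.get_state(): the state, without advancing time (a new reading comes with each control period).
- ctrl.grab_frame(name): name is "side" or "top" or "wrist"; returns a dict with "pixels" (384x512x3 uint8, red, green, blue), "intrinsics" (3x3 intrinsics, pixels), "extrinsics" (4x4, takes a point from camera to world coordinates); the wrist camera has in their place "mount" (4x4, takes a point from camera to tool coordinates, whose origin is the TCP and whose axes are the flange's). Camera axes: x right, y down, z forward; pixel columns grow to the right and rows downward; lengths in m; the calibration is good to about 2 mm. A picture is of the moment at which its call begins: read the wrist's pose just before it. There is no depth.
- ctrl.close_job(): hands the job in; it is judged then, once.
Trained networks look in a picture, given as the dict that the camera call returned (one of the last four; its "shot" number tells which), for a name from the list of things; names that differ only in an ending like _2 or _b are one class to them, and where a whole thing is asked for, a point or a joint stands for the part that bears it (a point fixed in the world has none). Each returns a list of dicts, best first, with "score" (0 to 1); they miss things now and then, are a little off and sometimes report something else, mostly with a low value. They report only what shows in the picture. A call takes as long as a camera call. They do not tell look-alikes from the thing itself.
- ctrl.find_in(picture, query): "box" ([centre column, centre row, width, height] in pixels, round what is visible of it).
- ctrl.masks_of(picture, query): "pixels" (384x512 bool, what is visible of it) and "box" ([centre column, centre row, width, height] in pixels, round what is visible of it).
The state is a dict: "t": time; "joints": joint angles; "dq": joint speeds; "tau": joint torques, N m; "tool_pos": TCP position; "tcp_rot": TCP orientation; "wrist_force": force on the tool from outside, world axes, zero at the start; "moment": the same for the moment, N m; "finger_gap": finger opening in m; "finger_force": force on a finger pad.
Only numpy, scipy, OpenCV 4.12 (cv2) and the standard library are available. Lean on these libraries where they do the work, as an engineer would, in place of code of your own. Each camera call takes 0.05 s, during which the arm holds its last target. There are 200 camera calls.

### The job

Put the toy ring tower together on its wooden stand: thread the wide blue ring down over the post first, fully home on the foot, then the narrower yellow ring, fully home on top of the blue one, and let go of both. The red ring belongs to another set: leave it where it lies. The stand must end up standing upright.

Things in the scene. Friction and masses are not known exactly. Their poses are not given: they have to be found in the camera images.
- ring_stand: turned wooden toy stand, loose on the table, weighted (about 0.9 kg): a brown round foot 91 mm across and 18 mm high (its flat top, 18 mm up, is about 78 mm across) with a slim pale post upright in its centre, 14 mm thick at the root tapering to 11 mm near its rounded tip, 82 mm above the table. Origin: centre of the underside of the foot; z up along the post.
- blue_ring: wide turned wooden ring painted blue, lying flat: 66 mm across, 28 mm high, with a plain 30 mm bore right through it. Origin: centre of its underside; z up along the bore. About 60 g. Home, its underside lies on the foot, 18 mm above the stand's origin.
- yellow_ring: narrower turned wooden ring painted yellow, lying flat: 52 mm across, 28 mm high, with a plain 30 mm bore right through it. Origin: centre of its underside; z up along the bore. About 40 g. Home, its underside lies on the blue ring, 46 mm above the stand's origin.
- red_ring: bystander: narrower turned wooden ring painted red, lying flat: 52 mm across, 28 mm high, with a plain 30 mm bore right through it. Origin: centre of its underside; z up along the bore. About 40 g. Not part of the tower.
There are look-alikes about, which are no part of the job. Leave any turquoise or white look-alike of the yellow_ring alone.

How it is judged:
By the outcome, as a careful person would: the job done as asked, in the order asked, and still so for the second after the job is handed in, with the robot touching nothing.
It also fails if it takes over 61 s, if anything falls off the work surface, if the arm or the gripper's body presses on something with over 40 N, if the wrist force passes 120 N, or if a joint passes its speed limit or range.

## Working session

There is one attempt and no reset: what is moved stays moved. The work goes in short steps, Python scripts to look and compute and a tool call to move; the robot and the scene stay as the last step left them, time stands still between calls to the robot, and variables do not carry over. Pictures are saved under pics/ and viewed, at most 10 in all, crops included, and the job is handed in when it is done.

Besides the shell and the picture viewer there is one more tool, called after "Request:" as name([rows], argument=value, ...), one row to a line, values as JSON. arm_command: Moves the arm, as the interface text tells. Shift numbers are shares of 6 cm and turn numbers shares of 8 degrees, none past 1 either way. Its arguments: {"type":"object","properties":{"rows":{"type":"array","items":{"type":"object","properties":{"tx":{"type":"number"},"ty":{"type":"number"},"tz":{"type":"number"},"turn":{"type":"number"},"fingers":{"type":"number"}}}},"force":{"type":"number"}},"required":["rows"]}

```bash
mkdir -p pics; ls; python3 - <<'E'
from rig import ctrl
import cv2, numpy as np
s=ctrl.get_state(); print(s['t'],s['tool_pos'],s['tcp_rot'],s['finger_gap'],ctrl.tip_reach)
ims=[]
for n in ("top","side"):
    p=ctrl.grab_frame(n); ims.append(p["pixels"]); print(n,p["intrinsics"].tolist() if hasattr(p["intrinsics"],'tolist') else p["intrinsics"],np.round(p["extrinsics"],4).tolist())
    for q in ("ring_stand","blue_ring","yellow_ring","red_ring"):
        print(q,[(np.round(d['box']).tolist(),round(float(d['score']),2)) for d in ctrl.find_in(p,q)])
    cv2.imwrite(f"pics/{n}0.png",cv2.resize(p["pixels"][:,:,::-1],(768,576)))
E
```

```text
pics
0.0 [ 0.21885459 -0.61145194  0.21705074] [[ 9.41476529e-01  3.37077791e-01 -7.13547593e-04]
 [ 3.37078517e-01 -9.41475221e-01  1.57550288e-03]
 [-1.40720346e-04 -1.72382055e-03 -9.99998504e-01]] 0.09201948570791915 0.025
top [[390.905037177409, 0.0, 261.36543020547873], [0.0, 390.905037177409, 196.95277618097728], [0.0, 0.0, 1.0]] [[0.0252, -0.991, 0.1313, 0.3141], [-0.9997, -0.0252, 0.0019, -0.1704], [0.0014, -0.1313, -0.9913, 1.4163], [0.0, 0.0, 0.0, 1.0]]
ring_stand [([127.0, 210.0, 22.0, 27.0], 0.69)]
blue_ring [([192.0, 200.0, 24.0, 17.0], 0.82)]
yellow_ring [([396.0, 189.0, 20.0, 14.0], 0.7), ([280.0, 207.0, 14.0, 15.0], 0.66)]
red_ring [([237.0, 203.0, 10.0, 13.0], 0.64)]
side [[403.4866270762485, 0.0, 259.42931672235954], [0.0, 403.4866270762485, 195.00399710047066], [0.0, 0.0, 1.0]] [[-0.8489, -0.2414, 0.4701, -0.1513], [-0.5285, 0.3899, -0.7541, 0.848], [-0.0012, -0.8886, -0.4586, 0.6544], [0.0, 0.0, 0.0, 1.0]]
ring_stand [([167.0, 285.0, 38.0, 41.0], 0.8)]
blue_ring [([215.0, 236.0, 25.0, 19.0], 0.72)]
yellow_ring [([189.0, 256.0, 17.0, 22.0], 0.6), ([277.0, 195.0, 18.0, 12.0], 0.54)]
red_ring [([246.0, 211.0, 15.0, 14.0], 0.68)]
```

View pics/top0.png

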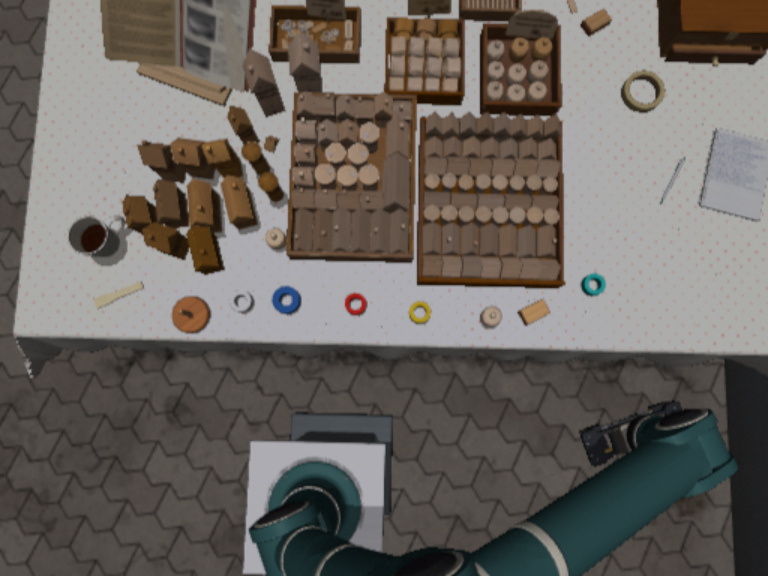

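View pics/side0.png

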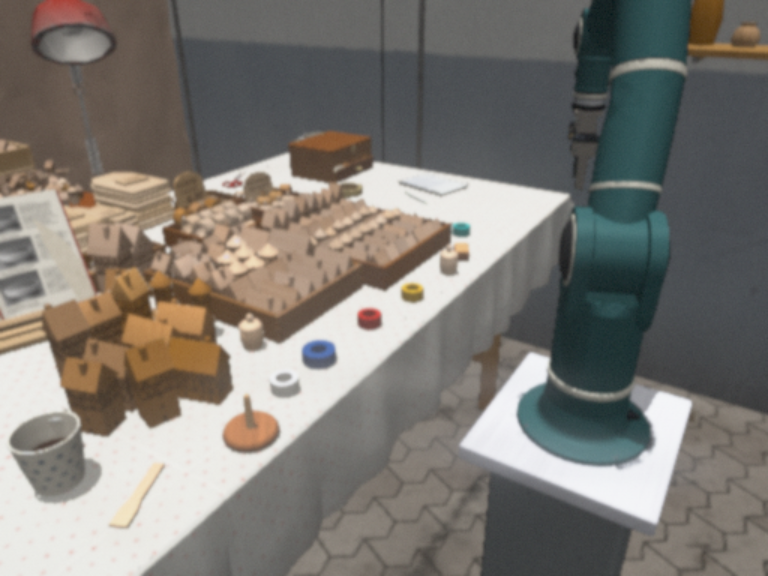

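Top view (768-wide pixels): stand (190,314), white ring (241,301), blue ring (286,300), red ring (355,304), yellow ring (420,312), turquoise ring (594,284). Only (286,300) is wide and blue. Of the narrow rings, only (420,312) is yellow; white, red and turquoise stay put. I'll confirm this in a crop and work out the positions.

```bash
cat > h.py <<'E'
from rig import ctrl
import cv2, numpy as np
R={'blue_ring':((100,110,50),(125,255,255)),'yellow_ring':((22,120,90),(34,255,255)),'red_ring':((174,120,60),(180,255,255)),'turq':((82,110,60),(95,255,255))}
def cam(p,tcp=None):
    if 'extrinsics' in p: return np.array(p['intrinsics']),np.array(p['extrinsics'])
    T=np.eye(4);T[:3,:3]=tcp['tcp_rot'];T[:3,3]=tcp['tool_pos']
    return np.array(p['intrinsics']),T@np.array(p['mount'])
def topix(P,K,T):
    q=(np.atleast_2d(P)-T[:3,3])@T[:3,:3]; return (q/q[:,2:])[:,:2]*[K[0,0],K[1,1]]+[K[0,2],K[1,2]]
def toworld(uv,K,T,z):
    uv=np.atleast_2d(uv); d=np.c_[(uv-[K[0,2],K[1,2]])/[K[0,0],K[1,1]],np.ones(len(uv))]@T[:3,:3].T
    return T[:3,3]+d*((z-T[2,3])/d[:,2])[:,None]
def hsvmask(p,n):
    return cv2.inRange(cv2.cvtColor(p['pixels'],cv2.COLOR_RGB2HSV),*[np.array(x) for x in R[n]])
def blob(m,near):
    k,l,st,c=cv2.connectedComponentsWithStats(m,connectivity=8)
    i=min((i for i in range(1,k) if st[i,4]>12),key=lambda i:np.hypot(*(c[i]-near)))
    pts=np.argwhere(l==i)[:,::-1]; return c[i],st[i],cv2.convexHull(pts.astype(np.int32))[:,0]
def fit(hull,K,T,prof):
    """xy of a body of revolution (profile [(r,z)..]) whose outline best fits an image mask hull"""
    from scipy.optimize import least_squares
    a=np.linspace(0,2*np.pi,48)
    P=np.array([[r*np.cos(t),r*np.sin(t),z] for r,z in prof for t in a])
    def res(v):
        h=cv2.convexHull((topix(P+[v[0],v[1],0],K,T)).astype(np.float32))
        return [cv2.pointPolygonTest(h,(float(x),float(y)),True)-.5 for x,y in hull]
    g=toworld(hull.mean(0),K,T,.015)[0,:2]
    r=least_squares(res,g,diff_step=1e-3,loss='soft_l1'); return r.x,np.sqrt(np.mean(r.fun**2))
PROF={'blue_ring':[(.029,0),(.033,.005),(.033,.023),(.029,.028)],'yellow_ring':[(.023,0),(.026,.005),(.026,.023),(.023,.028)]}
E
python3 - <<'E'
from h import *
ims=[]
for n,near in (("top",{'blue_ring':(191,200),'yellow_ring':(280,208),'stand':(127,210)}),("side",{'blue_ring':(213,235),'yellow_ring':(275,194),'stand':(167,287)})):
    p=ctrl.grab_frame(n);K,T=cam(p)
    for q in ('blue_ring','yellow_ring'):
        c,st,h=blob(hsvmask(p,q),near[q]); x,e=fit(h,K,T,PROF[q]); print(n,q,c.round(1),st,x.round(4),round(e,2))
    m=ctrl.masks_of(p,'ring_stand')[0]['pixels'].astype(np.uint8)
    c,st,h=blob(m,near['stand']); x,e=fit(h,K,T,[(.0455,0),(.0455,.012),(.039,.018),(.0055,.078),(.003,.082)]); print(n,'stand',c.round(1),st,x.round(4),round(e,2))
    if n=='top': im=p['pixels'][180:225,110:305]; cv2.imwrite('pics/crop.png',cv2.resize(im[:,:,::-1],None,fx=4,fy=4,interpolation=cv2.INTER_CUBIC))
    
    if n=='top':
        for nm,uv in dict(white=(241,301),red=(355,304),yel=(420,312),fig=(491,316),block=(535,312),figl=(275,238)).items(): print(nm,toworld(np.array(uv)/1.5,K,T,.02)[0].round(3))
E
```

```text
top blue_ring [190.4 199.5] [182 191  18  18 202] [0.484  0.0887] 0.14
top yellow_ring [279.4 207.8] [273 201  14  14 103] [ 0.4613 -0.2338] 0.11
top stand [127.7 208.7] [116 197  25  24 475] [0.4458 0.3157] 0.27
white [0.476 0.194 0.02 ]
red [ 0.476 -0.079  0.02 ]
yel [ 0.461 -0.236  0.02 ]
fig [ 0.455 -0.406  0.02 ]
block [ 0.468 -0.511  0.02 ]
figl [0.633 0.12  0.02 ]
side blue_ring [212.1 232.9] [203 228  19  10 108] [0.4822 0.0875] 3.19
side yellow_ring [273.7 193.1] [269 191  12   6  34] [ 0.4856 -0.2723] 0.88
side stand [166.8 286.7] [148 263  39  40 911] [0.4447 0.3158] 0.29
```

View pics/crop.png

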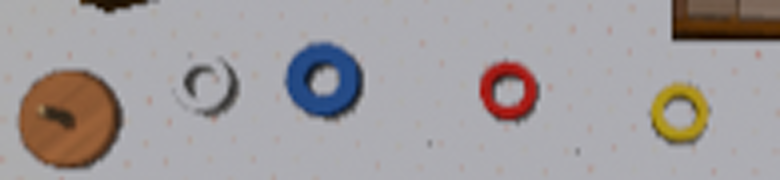

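The crop shows, left to right: stand, white ring, blue ring (325,80), red ring (508,90) and yellow ring (680,112). That confirms blue at about (0.484, 0.088), yellow at (0.461, -0.234) and the stand at (0.445, 0.316). I'll go above the blue ring first.

Request:
arm_command([
  {"tx":0.32,"ty":0.83,"turn":-0.18,"fingers":1},
  {"tx":0.32,"ty":0.83,"turn":-0.18,"fingers":1},
  {"tx":0.32,"ty":0.83,"turn":-0.18,"fingers":1},
  {"tx":0.32,"ty":0.83,"turn":-0.18,"fingers":1},
  {"tx":0.32,"ty":0.83,"turn":-0.18,"fingers":1},
  {"tx":0.32,"ty":0.83,"turn":-0.18,"fingers":1},
  {"tx":0.32,"ty":0.83,"turn":-0.18,"fingers":1},
  {"tx":0.32,"ty":0.83,"turn":-0.18,"fingers":1},
  {"tx":0.32,"ty":0.83,"turn":-0.18,"fingers":1},
  {"tx":0.32,"ty":0.83,"turn":-0.18,"fingers":1},
  {"tx":0.32,"ty":0.83,"turn":-0.18,"fingers":1},
  {"tx":0.32,"ty":0.83,"turn":-0.18,"fingers":1},
  {"tx":0.32,"ty":0.83,"turn":-0.18,"fingers":1},
  {"tx":0.32,"ty":0.83,"turn":-0.18,"fingers":1},
  {"fingers":1},
  {"fingers":1},
], force=20)

```text
schema error: expected keys tx, ty, tz, turn, fingers
```

```bash
cat > w.py <<'E'
import sys
from h import *
q=sys.argv[1]; z0=float(sys.argv[2]) if len(sys.argv)>2 else 0
s=ctrl.get_state();p=ctrl.grab_frame("wrist");K,T=cam(p,s)
print(s['t'],s['tool_pos'].round(4),np.array(s['tcp_rot']).round(3).tolist(),s['finger_gap'])
m=hsvmask(p,q) ; k,l,st,c=cv2.connectedComponentsWithStats(m)
i=1+st[1:,4].argmax(); print(st[i],c[i].round(1))
h=cv2.convexHull(np.argwhere(l==i)[:,::-1].astype(np.int32))[:,0]
x,e=fit(h,K,T,[(r,z+z0) for r,z in PROF[q]]); d=x-s['tool_pos'][:2]
print('ring',x.round(4),round(e,2),'shift units',(d/.06).round(3),'tz',((.029+z0-s['tool_pos'][2])/.06).round(3))
cv2.imwrite(f"pics/w_{q}_{s['t']:.2f}.png",p['pixels'][:,:,::-1])
E
python3 w.py blue_ring; ls pics
```

```text
0.7 [ 0.2191 -0.612   0.218 ] [[0.942, 0.337, 0.0], [0.337, -0.942, -0.0], [-0.0, 0.0, -1.0]] 0.09205389525832476
crop.png
side0.png
top0.pngTraceback (most recent call last):
  File "w.py", line 7, in <module>
    i=1+st[1:,4].argmax(); print(st[i],c[i].round(1))
        ~~~~~~~~~~~~~~~^^
ValueError: attempt to get argmax of an empty sequence
```

All five keys are needed in every row.

Request:
arm_command([
  {"tx":0.32,"ty":0.83,"tz":0,"turn":-0.18,"fingers":1},
  {"tx":0.32,"ty":0.83,"tz":0,"turn":-0.18,"fingers":1},
  {"tx":0.32,"ty":0.83,"tz":0,"turn":-0.18,"fingers":1},
  {"tx":0.32,"ty":0.83,"tz":0,"turn":-0.18,"fingers":1},
  {"tx":0.32,"ty":0.83,"tz":0,"turn":-0.18,"fingers":1},
  {"tx":0.32,"ty":0.83,"tz":0,"turn":-0.18,"fingers":1},
  {"tx":0.32,"ty":0.83,"tz":0,"turn":-0.18,"fingers":1},
  {"tx":0.32,"ty":0.83,"tz":0,"turn":-0.18,"fingers":1},
  {"tx":0.32,"ty":0.83,"tz":0,"turn":-0.18,"fingers":1},
  {"tx":0.32,"ty":0.83,"tz":0,"turn":-0.18,"fingers":1},
  {"tx":0.32,"ty":0.83,"tz":0,"turn":-0.18,"fingers":1},
  {"tx":0.32,"ty":0.83,"tz":0,"turn":-0.18,"fingers":1},
  {"tx":0.32,"ty":0.83,"tz":0,"turn":-0.18,"fingers":1},
  {"tx":0.32,"ty":0.83,"tz":0,"turn":-0.18,"fingers":1},
  {"tx":0,"ty":0,"tz":0,"turn":0,"fingers":1},
  {"tx":0,"ty":0,"tz":0,"turn":0,"fingers":1},
], force=20)

```text
t: 2.75
tool_pos: [0.4875, 0.0845, 0.2178]
tcp_rot: [[1.0, -0.008, -0.001], [-0.008, -1.0, -0.001], [-0.001, 0.001, -1.0]]
wrist_force: [0.3, -1.1, 0.0]
finger_gap: 0.0919
finger_force: 0.0
```

```bash
python3 w.py blue_ring; ls pics
```

```text
2.75 [0.4875 0.0845 0.2178] [[1.0, -0.008, -0.001], [-0.008, -1.0, -0.001], [-0.001, 0.001, -1.0]] 0.09191503091837772
[ 225  148   55   56 1964] [251.9 175.8]
ring [0.4832 0.0864] 0.38 shift units [-0.073  0.033] tz -3.146
crop.png
side0.png
top0.png
w_blue_ring_2.75.png
```

Request:
arm_command([
  {"tx":-0.07,"ty":0.04,"tz":-0.8,"turn":0,"fingers":1},
  {"tx":0,"ty":0,"tz":-0.8,"turn":0,"fingers":1},
  {"tx":0,"ty":0,"tz":-0.7,"turn":0,"fingers":1},
  {"tx":0,"ty":0,"tz":-0.5,"turn":0,"fingers":1},
  {"tx":0,"ty":0,"tz":-0.34,"turn":0,"fingers":1},
  {"tx":0,"ty":0,"tz":0,"turn":0,"fingers":1},
  {"tx":0,"ty":0,"tz":0,"turn":0,"fingers":0.3},
  {"tx":0,"ty":0,"tz":0,"turn":0,"fingers":0.1},
  {"tx":0,"ty":0,"tz":0,"turn":0,"fingers":0.1},
  {"tx":0,"ty":0,"tz":0,"turn":0,"fingers":0.1},
  {"tx":0,"ty":0,"tz":0,"turn":0,"fingers":0.1},
], force=20)

```text
t: 4.18
tool_pos: [0.4853, 0.088, 0.0318]
tcp_rot: [[1.0, -0.008, 0.004], [-0.008, -1.0, -0.0], [0.004, -0.0, -1.0]]
wrist_force: [-1.5, 0.3, 16.3]
finger_gap: 0.0504
finger_force: 7.7
```

```bash
python3 - <<'E'
from h import *
s=ctrl.get_state();a=ctrl.grab_frame("wrist")['pixels'];b=ctrl.grab_frame("top")['pixels'][165:235,100:300]; c=ctrl.grab_frame("side")['pixels'][190:300,140:300]
print(s['wrist_force'],s['finger_gap'])
o=np.zeros((560,800,3),np.uint8);o[:384,:512]=a;o[384:384+154,:440]=cv2.resize(b,(440,154));o[:198,512:800]=cv2.resize(c,(288,198))
cv2.imwrite('pics/g1.png',o[:,:,::-1])
E
```

```text
[-1.50183952  0.27449914 16.25389798] 0.05042303423416562
```

View pics/g1.png

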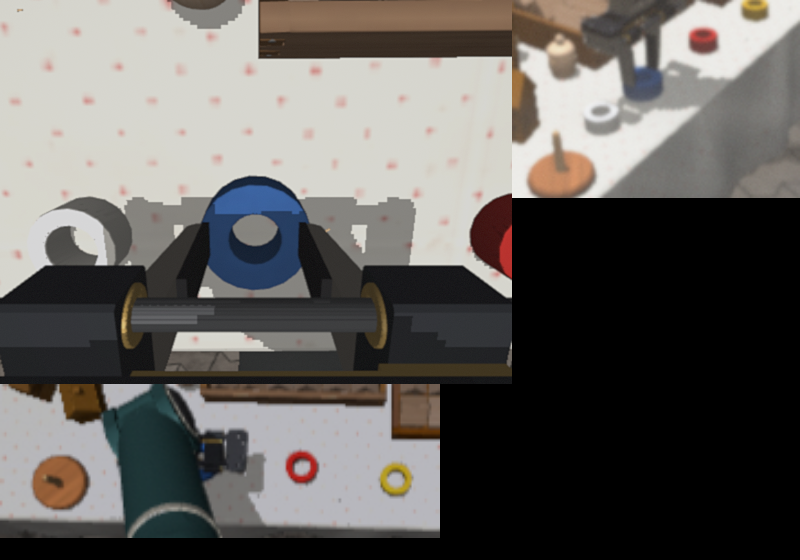

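The picture shows the fingers at (205,240) and (305,240). They hold the blue ring (255,233) on a chord, behind its widest part. I'll measure the offset.

```bash
sed -i 's/(100,110,50)/(100,110,20)/' h.py; python3 - <<'E'
from h import *
s=ctrl.get_state();p=ctrl.grab_frame("wrist");K,T=cam(p,s)
m=hsvmask(p,'blue_ring');k,l,st,c=cv2.connectedComponentsWithStats(m);i=1+st[1:,4].argmax();print(st[i])
h=cv2.convexHull(np.argwhere(l==i)[:,::-1].astype(np.int32))[:,0]
h=np.array([x for x in h if x[1]<225])
for z0 in (0,.005,.01): print(z0,fit(h,K,T,[(r,z+z0) for r,z in PROF['blue_ring']]))
print('cam',T.round(3).tolist())
for d in (.0,.025):
  for y in (.0252,-.0252): print(topix(s['tool_pos']+np.array([0,y,-d]),K,T))
print(s['tool_pos'],s['wrist_force'],s['moment'],s['joints'])
E
```

```text
[ 202  177  106  112 7812]
0 (array([0.48333034, 0.08738735]), np.float64(0.46633704408488524))
0.005 (array([0.48410993, 0.08756666]), np.float64(0.9190429572616904))
0.01 (array([0.48489608, 0.08775681]), np.float64(1.3644416006478628))
cam [[-0.008, -0.968, -0.25, 0.556], [-1.0, 0.008, 0.003, 0.087], [-0.0, 0.25, -0.968, 0.199], [0.0, 0.0, 0.0, 1.0]]
[[208.73451874 240.35463548]]
[[298.18581463 239.66828483]]
[[214.08241185 225.01710983]]
[[292.90695511 224.40261732]]
[0.48530007 0.08801819 0.03176125] [-1.54639268 -1.29117958 15.73222308] [-0.21041421  0.56115021  0.00150977] [ 0.05557247  0.5333036  -0.36780893  2.08522146  0.3438333   0.57657182
 -2.13463293]
```

```bash
python3 - <<'E'
from h import *
s=ctrl.get_state();p=ctrl.grab_frame("wrist");K,T=cam(p,s)
im=cv2.resize(p['pixels'][150:320,130:390],None,fx=3,fy=3,interpolation=cv2.INTER_LANCZOS4)
im=cv2.convertScaleAbs(im,alpha=1.6,beta=30)
def pl(P,col): 
    q=((topix(np.array(P),K,T)-[130,150])*3).astype(np.int32); cv2.polylines(im,[q],True,col,1)
o=s['tool_pos']
for g in (.0252,-.0252): pl([o+[dx,g,dz] for dx,dz in ((-.01,-.025),(.01,-.025),(.01,.01),(-.01,.01))],(0,255,0))
a=np.linspace(0,6.28,60)
for r,z in ((.033,.005),(.033,.023),(.015,.028)): pl([[.4833+r*np.cos(t),.0875+r*np.sin(t),z] for t in a],(255,255,0))
cv2.imwrite('pics/g2.png',im[:,:,::-1])
E
```

```text
(no output)
```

View pics/g2.png

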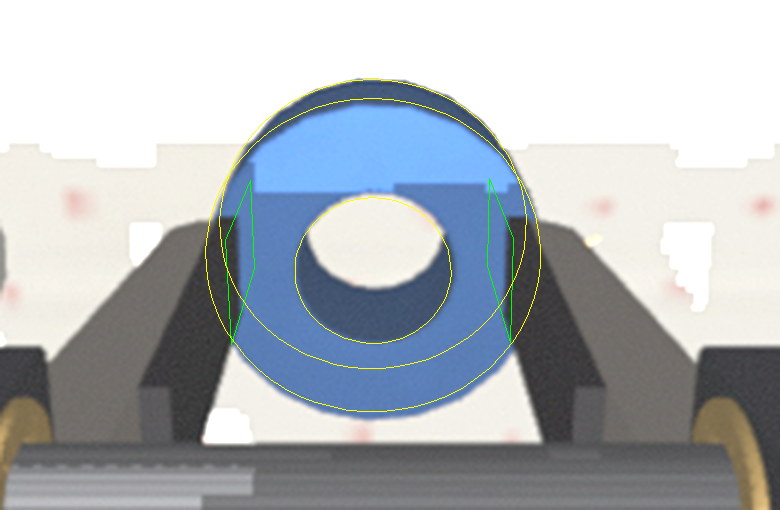

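The visible fingers end level with the ring's top, as if the tips only reach about 4 mm past the TCP. I'll check the tip position in the earlier free-air picture and test the ring's height in it.

```bash
python3 - <<'E'
from h import *
p=ctrl.grab_frame("wrist");K=np.array(p['intrinsics']);M=np.array(p['mount'])
im=cv2.imread('pics/w_blue_ring_2.75.png')
s=dict(tool_pos=np.array([.4875,.0845,.2178]),tcp_rot=np.array([[1,-.008,-.001],[-.008,-1,-.001],[-.001,.001,-1]]))
K,T=cam(p,s); q={'pixels':im[:,:,::-1].copy()}
m=hsvmask(q,'blue_ring');c,st,h=blob(m,(252,176))
for z0 in (-.02,-.01,0,.01,.02): print(z0,fit(h,K,T,[(r,z+z0) for r,z in PROF['blue_ring']]))
big=cv2.resize(im[130:330,60:460],None,fx=2,fy=2,interpolation=cv2.INTER_CUBIC)
for y in (.046,-.046):
  for d,col in ((.025,(0,255,0)),(.004,(0,0,255))):
    u=(topix([[x,y,d] for x in (-.01,.01)],K,M)-[60,130])*2; print(y,d,u.round())
    cv2.line(big,tuple(u[0].astype(int).tolist()),tuple(u[1].astype(int).tolist()),col,1)
cv2.imwrite('pics/g3.png',big); print(M.round(3).tolist())
E
```

```text
-0.02 (array([0.47910516, 0.08615586]), np.float64(1.1083109613536022))
-0.01 (array([0.48107087, 0.086334  ]), np.float64(0.3986823717242159))
0 (array([0.4830539 , 0.08639835]), np.float64(0.3785223412713359))
0.01 (array([0.48495597, 0.08665055]), np.float64(1.1721193935860523))
0.02 (array([0.48670526, 0.0875288 ]), np.float64(2.1026352438408136))
0.046 0.025 [[529. 218.]
 [533. 159.]]
0.046 0.004 [[545. 246.]
 [549. 182.]]
-0.046 0.025 [[245. 218.]
 [241. 159.]]
-0.046 0.004 [[229. 247.]
 [225. 182.]]
[[-0.0, -0.967, -0.253, 0.071], [1.0, -0.0, -0.001, 0.0], [0.0, -0.253, 0.967, -0.167], [0.0, 0.0, 0.0, 1.0]]
```

View pics/g3.png

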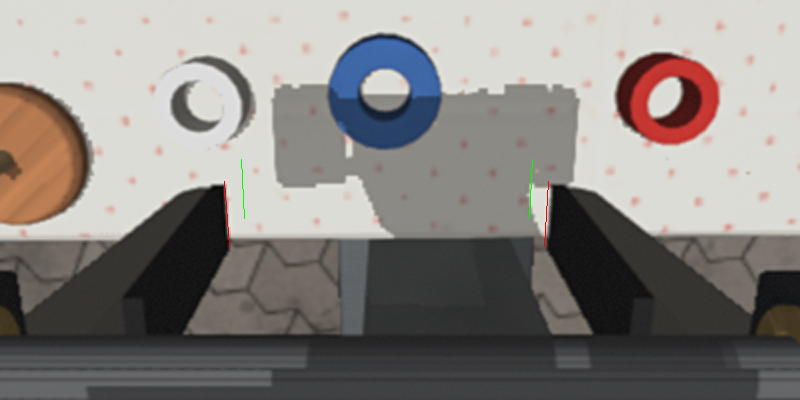

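This confirms it: the real fingertips (red lines, at (227,215) and (547,215)) lie about 4 mm ahead of the TCP, not 25 mm. The fingers closed on top of the ring. From here I'll aim the TCP 21 mm lower, so I lift, open and regrasp.

Request:
arm_command([
  {"tx":0,"ty":0,"tz":0.3,"turn":0,"fingers":0.1},
  {"tx":0,"ty":0,"tz":0.5,"turn":0,"fingers":1},
  {"tx":0,"ty":0,"tz":0,"turn":0,"fingers":1},
  {"tx":0,"ty":0,"tz":0,"turn":0,"fingers":1},
  {"tx":0,"ty":0,"tz":0,"turn":0,"fingers":1},
], force=20)

```text
t: 5.1
tool_pos: [0.483, 0.0874, 0.0769]
tcp_rot: [[1.0, -0.008, -0.002], [-0.008, -1.0, -0.0], [-0.002, 0.0, -1.0]]
wrist_force: [-0.1, 0.4, -0.0]
finger_gap: 0.0886
finger_force: 0.0
```

```bash
sed -i 's/(.029+z0/(.011+z0/' w.py; python3 w.py blue_ring
```

```text
5.1 [0.483  0.0874 0.0769] [[1.0, -0.008, -0.002], [-0.008, -1.0, -0.0], [-0.002, 0.0, -1.0]] 0.0885655962824934
[ 209  162   90   91 5412] [253.7 207.9]
ring [0.4829 0.0872] 0.3 shift units [-0.001 -0.002] tz -1.098
```

Request:
arm_command([
  {"tx":0,"ty":0,"tz":-0.4,"turn":0,"fingers":1},
  {"tx":0,"ty":0,"tz":-0.4,"turn":0,"fingers":1},
  {"tx":0,"ty":0,"tz":-0.3,"turn":0,"fingers":1},
  {"tx":0,"ty":0,"tz":0,"turn":0,"fingers":1},
  {"tx":0,"ty":0,"tz":0,"turn":0,"fingers":0.5},
  {"tx":0,"ty":0,"tz":0,"turn":0,"fingers":0.2},
  {"tx":0,"ty":0,"tz":0,"turn":0,"fingers":0.1},
  {"tx":0,"ty":0,"tz":0,"turn":0,"fingers":0.1},
  {"tx":0,"ty":0,"tz":0,"turn":0,"fingers":0.1},
], force=20)

```text
t: 6.28
tool_pos: [0.4842, 0.0876, 0.0122]
tcp_rot: [[1.0, -0.008, 0.001], [-0.008, -1.0, -0.0], [0.001, 0.0, -1.0]]
wrist_force: [-1.6, -0.5, 5.9]
finger_gap: 0.066
finger_force: 20.0
```

Request:
arm_command([
  {"tx":0,"ty":0,"tz":0.5,"turn":0,"fingers":0.1},
  {"tx":0,"ty":0,"tz":0.8,"turn":0,"fingers":0.1},
  {"tx":0,"ty":0,"tz":0.8,"turn":0,"fingers":0.1},
  {"tx":-0.1,"ty":0.5,"tz":0,"turn":0,"fingers":0.1},
  {"tx":-0.11,"ty":0.7,"tz":0,"turn":0,"fingers":0.1},
  {"tx":-0.11,"ty":0.8,"tz":0,"turn":0,"fingers":0.1},
  {"tx":-0.11,"ty":0.8,"tz":0,"turn":0,"fingers":0.1},
  {"tx":-0.1,"ty":0.6,"tz":0,"turn":0,"fingers":0.1},
  {"tx":-0.1,"ty":0.4,"tz":0,"turn":0,"fingers":0.1},
  {"tx":0,"ty":0,"tz":0,"turn":0,"fingers":0.1},
  {"tx":0,"ty":0,"tz":0,"turn":0,"fingers":0.1},
], force=20)

```text
t: 7.65
tool_pos: [0.446, 0.3142, 0.1372]
tcp_rot: [[1.0, -0.009, -0.001], [-0.009, -1.0, -0.001], [-0.0, 0.001, -1.0]]
wrist_force: [-0.2, -0.4, -1.8]
finger_gap: 0.0662
finger_force: 20.0
```

```bash
python3 - <<'E'
from h import *
s=ctrl.get_state();print(s['t'],s['tool_pos'],s['finger_gap'])
p=ctrl.grab_frame("wrist");K,T=cam(p,s)
a=p['pixels'].copy()
c=ctrl.grab_frame("side")['pixels'][195:315,100:260]
t=np.linspace(0,6.28,60)
for r,z in ((.0455,.0),(.039,.018),(.006,.08)):
    cv2.polylines(a,[topix([[.4452+r*np.cos(u),.3158+r*np.sin(u),z] for u in t],K,T).astype(np.int32)],True,(0,255,0),1)
o=np.zeros((384,800,3),np.uint8);o[:,:512]=a;o[:216,512:]=cv2.resize(c,(288,216))
cv2.imwrite('pics/g4.png',o[:,:,::-1])
E
```

```text
7.65 [0.44602977 0.31420245 0.13719616] 0.06617865374322503
```

View pics/g4.png

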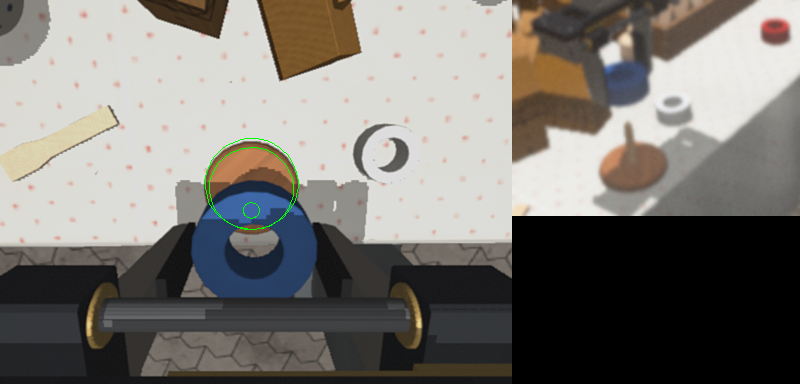

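Wrist view: the predicted stand outline (green, at (251,185)) matches the foot, and the blue ring at (253,245) is held level. I'll lower it over the post.

Request:
arm_command([
  {"tx":0,"ty":0.02,"tz":-0.4,"turn":0,"fingers":0.1},
  {"tx":0,"ty":0,"tz":-0.4,"turn":0,"fingers":0.1},
  {"tx":0,"ty":0,"tz":-0.4,"turn":0,"fingers":0.1},
  {"tx":0,"ty":0,"tz":-0.35,"turn":0,"fingers":0.1},
  {"tx":0,"ty":0,"tz":-0.2,"turn":0,"fingers":0.1},
  {"tx":0,"ty":0,"tz":0,"turn":0,"fingers":0.1},
], force=20)

```text
t: 8.5
tool_pos: [0.4458, 0.316, 0.0321]
tcp_rot: [[1.0, -0.009, -0.001], [-0.009, -1.0, -0.001], [-0.001, 0.001, -1.0]]
wrist_force: [-0.0, 1.1, -0.5]
finger_gap: 0.066
finger_force: 20.0
```

Request:
arm_command([
  {"tx":0,"ty":0,"tz":-0.03,"turn":0,"fingers":0.1},
  {"tx":0,"ty":0,"tz":0,"turn":0,"fingers":0.6},
  {"tx":0,"ty":0,"tz":0,"turn":0,"fingers":1},
  {"tx":0,"ty":0,"tz":0,"turn":0,"fingers":1},
  {"tx":0,"ty":0,"tz":0,"turn":0,"fingers":1},
  {"tx":0,"ty":0,"tz":0.5,"turn":0,"fingers":1},
  {"tx":0,"ty":0,"tz":0.8,"turn":0,"fingers":1},
  {"tx":0,"ty":0,"tz":0.8,"turn":0,"fingers":1},
  {"tx":0.03,"ty":-0.6,"tz":0.2,"turn":0,"fingers":1},
  {"tx":0.03,"ty":-0.8,"tz":0,"turn":0,"fingers":1},
  {"tx":0.03,"ty":-0.8,"tz":0,"turn":0,"fingers":1},
  {"tx":0.03,"ty":-0.8,"tz":0,"turn":0,"fingers":1},
  {"tx":0.03,"ty":-0.8,"tz":0,"turn":0,"fingers":1},
  {"tx":0.03,"ty":-0.8,"tz":0,"turn":0,"fingers":1},
  {"tx":0.03,"ty":-0.8,"tz":0,"turn":0,"fingers":1},
  {"tx":0.03,"ty":-0.8,"tz":0,"turn":0,"fingers":1},
  {"tx":0,"ty":-0.8,"tz":0,"turn":0,"fingers":1},
  {"tx":0,"ty":-0.8,"tz":0,"turn":0,"fingers":1},
  {"tx":0,"ty":-0.8,"tz":0,"turn":0,"fingers":1},
  {"tx":0,"ty":-0.57,"tz":0,"turn":0,"fingers":1},
], force=15)

```text
t: 11.0
tool_pos: [0.4599, -0.2357, 0.1689]
tcp_rot: [[1.0, -0.01, 0.0], [-0.01, -1.0, -0.001], [0.0, 0.001, -1.0]]
wrist_force: [-0.1, 0.1, -0.6]
finger_gap: 0.0916
finger_force: 0.0
```

Request:
arm_command([
  {"tx":0,"ty":0,"tz":0,"turn":0,"fingers":1},
  {"tx":0,"ty":0,"tz":0,"turn":0,"fingers":1},
])

```text
t: 11.25
tool_pos: [0.4602, -0.2323, 0.1687]
tcp_rot: [[1.0, -0.007, -0.0], [-0.007, -1.0, 0.001], [-0.0, -0.001, -1.0]]
wrist_force: [-0.1, 0.5, -0.1]
finger_gap: 0.0918
finger_force: 0.0
```

```bash
python3 w.py yellow_ring; python3 - <<'E'
from h import *
p=ctrl.grab_frame("top");K,T=cam(p)
c,st,h=blob(hsvmask(p,'blue_ring'),(127,208)); P=[(r,z+.018) for r,z in PROF['blue_ring']]
print(st,fit(h,K,T,P))
p2=ctrl.grab_frame("side");a=cv2.resize(p['pixels'][190:230,105:205],None,fx=4,fy=4,interpolation=cv2.INTER_CUBIC);b=cv2.resize(p2['pixels'][235:320,120:220],None,fx=4,fy=4,interpolation=cv2.INTER_CUBIC)
cv2.imwrite('pics/g5.png',np.vstack([a,b])[:,:,::-1])
E
```

```text
11.25 [ 0.4602 -0.2323  0.1687] [[1.0, -0.007, -0.0], [-0.007, -1.0, 0.001], [-0.0, -0.001, -1.0]] 0.09183736955772567
[ 231  156   51   50 1229] [255.9 180.2]
ring [ 0.4608 -0.2344] 0.72 shift units [ 0.011 -0.034] tz -2.628
[115 199  19  18 220] (array([0.44625479, 0.31889867]), np.float64(0.23620890339559242))
```

View pics/g5.png

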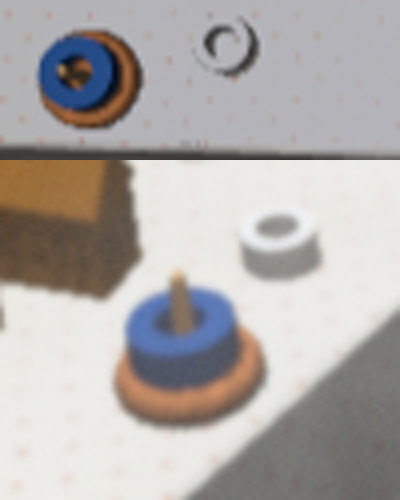

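The ring is over the post, but it looks about 3 mm off-centre. While I'm here, I'll check its height by fitting both views together.

```bash
python3 - <<'E'
from h import *
from scipy.optimize import least_squares
D=[]
for n,near in (("top",(125,207)),("side",(167,280))):
    p=ctrl.grab_frame(n);K,T=cam(p)
    hsv=cv2.cvtColor(p['pixels'],cv2.COLOR_RGB2HSV); m=cv2.inRange(hsv,np.array((98,70,20)),np.array((130,255,255)))
    c,st,h=blob(m,near); print(n,st); D.append((K,T,h))
a=np.linspace(0,2*np.pi,48);P=np.array([[r*np.cos(t),r*np.sin(t),z] for r,z in PROF['blue_ring'] for t in a])
def res(v):
    o=[]
    for K,T,h in D:
        H=cv2.convexHull(topix(P+v,K,T).astype(np.float32)); o+=[cv2.pointPolygonTest(H,(float(x),float(y)),True)-.5 for x,y in h]
    return o
for z in (.012,.018,.024,.03): 
    r=least_squares(lambda v:res(np.r_[v,z]),[.446,.317],diff_step=1e-3); print(z,r.x.round(4),round(r.cost,2))
E
```

```text
top [115 199  20  19 238]
side [152 267  26  18 287]
0.012 [0.4522 0.3139] 121.19
0.018 [0.4506 0.3145] 75.3
0.024 [0.4484 0.3152] 49.06
0.03 [0.4462 0.316 ] 42.73
```

Request:
arm_command([
  {"tx":0.01,"ty":-0.03,"tz":-0.7,"turn":0,"fingers":1},
  {"tx":0,"ty":0,"tz":-0.7,"turn":0,"fingers":1},
  {"tx":0,"ty":0,"tz":-0.6,"turn":0,"fingers":1},
  {"tx":0,"ty":0,"tz":-0.4,"turn":0,"fingers":1},
  {"tx":0,"ty":0,"tz":-0.22,"turn":0,"fingers":1},
  {"tx":0,"ty":0,"tz":0,"turn":0,"fingers":1},
  {"tx":0,"ty":0,"tz":0,"turn":0,"fingers":0.4},
  {"tx":0,"ty":0,"tz":0,"turn":0,"fingers":0},
  {"tx":0,"ty":0,"tz":0,"turn":0,"fingers":-0.2},
  {"tx":0,"ty":0,"tz":0,"turn":0,"fingers":-0.2},
  {"tx":0,"ty":0,"tz":0,"turn":0,"fingers":-0.2},
], force=15)

```text
t: 12.88
tool_pos: [0.461, -0.2353, 0.0119]
tcp_rot: [[1.0, -0.008, 0.0], [-0.008, -1.0, -0.0], [0.0, 0.0, -1.0]]
wrist_force: [-0.3, -0.2, 3.0]
finger_gap: 0.0518
finger_force: 15.0
```

Yellow is gripped (gap 52 mm). The height fit was ambiguous because part of the blue mask fell in shade. I'll compare the expected pixel rows in the side view with what was seen.

```bash
python3 - <<'E'
from h import *
p=ctrl.grab_frame("side");K,T=cam(p)
ax=np.array([.4452,.3158])
f=lambda z,xy=ax: topix([[*xy,z]],K,T)[0].round(1)
print('tip',f(.082),'foot',f(0),'ring top if home',f(.046),'if +8mm',f(.054))
a=np.linspace(0,6.28,90)
for z0 in (.018,.026):
    q=topix([[.4462+r*np.cos(t),.3168+r*np.sin(t),z+z0] for r,z in PROF['blue_ring'] for t in a],K,T); b=topix([[.4462+.015*np.cos(t),.3168+.015*np.sin(t),.028+z0] for t in a],K,T)
    print(z0,'outline rows',q.min(0).round(1),q.max(0).round(1),'bore',b.min(0).round(1),b.max(0).round(1))
hsv=cv2.cvtColor(p['pixels'],cv2.COLOR_RGB2HSV)
for col in (160,165,170): print(col,[(r,*hsv[r,col].tolist()) for r in range(262,304,2)])
for n in ctrl.masks_of(p,'blue_ring'): print(n['box'],n['score'])
for n in ctrl.masks_of(p,'ring_stand'): print(n['box'],n['score'])
E
```

```text
tip [163.6 262.2] foot [167.3 289.5] ring top if home [165.2 274.4] if +8mm [164.9 271.7]
0.018 outline rows [150.6 267. ] [179.6 291.9] bore [158.2 270.6] [171.  278.6]
0.026 outline rows [150.2 264.4] [179.3 289.2] bore [157.8 267.9] [170.7 275.9]
160 [(262, 25, 7, 235), (264, 25, 7, 234), (266, 30, 2, 226), (268, 111, 62, 198), (270, 110, 124, 181), (272, 110, 107, 148), (274, 111, 64, 103), (276, 112, 54, 103), (278, 111, 105, 146), (280, 110, 128, 178), (282, 111, 120, 174), (284, 112, 88, 127), (286, 110, 55, 102), (288, 111, 54, 100), (290, 117, 47, 98), (292, 8, 76, 144), (294, 12, 122, 193), (296, 11, 117, 181), (298, 11, 101, 142), (300, 12, 55, 116), (302, 16, 17, 200)]
165 [(262, 20, 26, 227), (264, 15, 63, 190), (266, 15, 72, 146), (268, 15, 67, 133), (270, 15, 77, 135), (272, 15, 72, 134), (274, 15, 77, 133), (276, 14, 71, 129), (278, 120, 25, 130), (280, 110, 119, 172), (282, 110, 120, 170), (284, 112, 80, 121), (286, 110, 54, 103), (288, 114, 50, 103), (290, 112, 49, 99), (292, 8, 69, 134), (294, 12, 126, 188), (296, 12, 122, 184), (298, 11, 106, 145), (300, 10, 59, 112), (302, 16, 15, 184)]
170 [(262, 25, 7, 235), (264, 24, 5, 234), (266, 114, 19, 216), (268, 111, 106, 185), (270, 110, 124, 179), (272, 111, 103, 146), (274, 111, 86, 125), (276, 112, 107, 153), (278, 110, 123, 178), (280, 111, 120, 178), (282, 112, 98, 140), (284, 113, 53, 101), (286, 111, 43, 100), (288, 114, 48, 101), (290, 132, 26, 99), (292, 10, 104, 160), (294, 12, 122, 188), (296, 12, 111, 163), (298, 11, 95, 126), (300, 13, 44, 121), (302, 16, 14, 204)]
[168.0, 278.9, 28.8, 24.6] 0.91
[167.6, 284.1, 34.3, 37.1] 0.78
```

Side view rows 267–291 match the home prediction (267–292), so blue is home. Next, yellow.

Request:
arm_command([
  {"tx":0,"ty":0,"tz":0.5,"turn":0,"fingers":-0.2},
  {"tx":0,"ty":0,"tz":0.8,"turn":0,"fingers":-0.2},
  {"tx":0,"ty":0,"tz":0.8,"turn":0,"fingers":-0.2},
  {"tx":0,"ty":0,"tz":0.4,"turn":0,"fingers":-0.2},
  {"tx":-0.02,"ty":0.5,"tz":0,"turn":0,"fingers":-0.2},
  {"tx":-0.02,"ty":0.8,"tz":0,"turn":0,"fingers":-0.2},
  {"tx":-0.02,"ty":0.8,"tz":0,"turn":0,"fingers":-0.2},
  {"tx":-0.02,"ty":0.8,"tz":0,"turn":0,"fingers":-0.2},
  {"tx":-0.02,"ty":0.8,"tz":0,"turn":0,"fingers":-0.2},
  {"tx":-0.02,"ty":0.8,"tz":0,"turn":0,"fingers":-0.2},
  {"tx":-0.02,"ty":0.8,"tz":0,"turn":0,"fingers":-0.2},
  {"tx":-0.02,"ty":0.8,"tz":0,"turn":0,"fingers":-0.2},
  {"tx":-0.03,"ty":0.8,"tz":0,"turn":0,"fingers":-0.2},
  {"tx":-0.03,"ty":0.8,"tz":0,"turn":0,"fingers":-0.2},
  {"tx":-0.03,"ty":0.8,"tz":0,"turn":0,"fingers":-0.2},
  {"tx":0,"ty":0.5,"tz":0,"turn":0,"fingers":-0.2},
  {"tx":0,"ty":0.18,"tz":0,"turn":0,"fingers":-0.2},
  {"tx":0,"ty":0,"tz":0,"turn":0,"fingers":-0.2},
  {"tx":0,"ty":0,"tz":0,"turn":0,"fingers":-0.2},
], force=15)

```text
t: 15.4
tool_pos: [0.4462, 0.3138, 0.1613]
tcp_rot: [[1.0, -0.01, -0.0], [-0.01, -1.0, -0.001], [-0.0, 0.001, -1.0]]
wrist_force: [0.5, -0.2, -1.2]
finger_gap: 0.0518
finger_force: 15.0
```

```bash
python3 - <<'E'
from h import *
s=ctrl.get_state();p=ctrl.grab_frame("wrist");K,T=cam(p,s)
print(s['t'],s['tool_pos'],s['finger_gap'])
for q in PROF:
  m=hsvmask(p,q);c,st,h=blob(m,(255,220));print(q,c.round(),st)
  if q=='yellow_ring': print(fit(h,K,T,[(r,z+s['tool_pos'][2]-.0119) for r,z in PROF[q]]))
a=p['pixels'].copy(); t=np.linspace(0,6.28,60)
for r,x,y,z in ((.0455,.4452,.3158,.0),(.006,.4452,.3158,.08),(.033,.4462,.3175,.041),(.026,*s['tool_pos'][:2],s['tool_pos'][2]+.011)):
    cv2.polylines(a,[topix([[x+r*np.cos(u),y+r*np.sin(u),z] for u in t],K,T).astype(np.int32)],True,(0,255,0),1)
c=ctrl.grab_frame("side")['pixels'][195:315,100:260]
o=np.zeros((384,800,3),np.uint8);o[:,:512]=a;o[:216,512:]=cv2.resize(c,(288,216))
cv2.imwrite('pics/g6.png',o[:,:,::-1])
E
```

```text
15.4 [0.44620502 0.31383682 0.16134615] 0.05183705464200472
blue_ring [249. 175.] [ 216  153   69   52 1894]
yellow_ring [254. 247.] [ 204  203  100   90 4425]
(array([0.44440333, 0.31375223]), np.float64(2.4050188225948435))
```

View pics/g6.png

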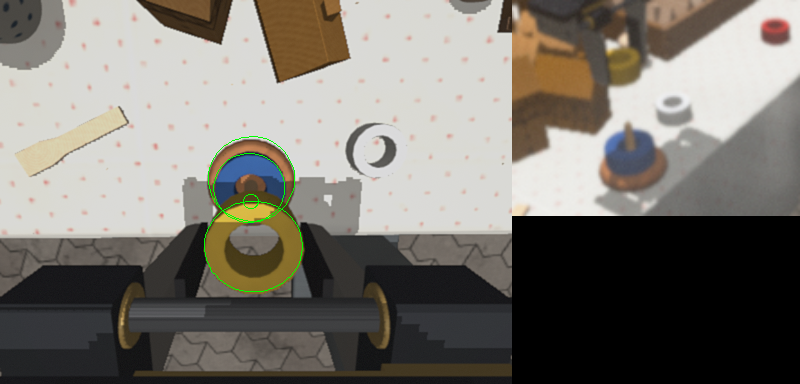

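Wrist view: yellow (254,247) is held level. Blue sits concentric on the foot at (250,180), and the post (251,186) is where I expected it. I'll lower yellow.

Request:
arm_command([
  {"tx":-0.01,"ty":0.03,"tz":-0.4,"turn":0,"fingers":-0.2},
  {"tx":0,"ty":0,"tz":-0.4,"turn":0,"fingers":-0.2},
  {"tx":0,"ty":0,"tz":-0.4,"turn":0,"fingers":-0.2},
  {"tx":0,"ty":0,"tz":-0.3,"turn":0,"fingers":-0.2},
  {"tx":0,"ty":0,"tz":-0.2,"turn":0,"fingers":-0.2},
  {"tx":0,"ty":0,"tz":0,"turn":0,"fingers":-0.2},
], force=15)

```text
t: 16.25
tool_pos: [0.4452, 0.3172, 0.0592]
tcp_rot: [[1.0, -0.008, -0.001], [-0.008, -1.0, -0.0], [-0.001, 0.0, -1.0]]
wrist_force: [0.3, -0.2, -0.2]
finger_gap: 0.0517
finger_force: 15.0
```

Request:
arm_command([
  {"tx":0,"ty":0,"tz":-0.02,"turn":0,"fingers":-0.2},
  {"tx":0,"ty":0,"tz":0,"turn":0,"fingers":0.4},
  {"tx":0,"ty":0,"tz":0,"turn":0,"fingers":1},
  {"tx":0,"ty":0,"tz":0,"turn":0,"fingers":1},
  {"tx":0,"ty":0,"tz":0,"turn":0,"fingers":1},
  {"tx":0,"ty":0,"tz":0.5,"turn":0,"fingers":1},
  {"tx":0,"ty":0,"tz":0.8,"turn":0,"fingers":1},
  {"tx":0,"ty":0,"tz":0.8,"turn":0,"fingers":1},
  {"tx":0,"ty":-0.6,"tz":0,"turn":0,"fingers":1},
  {"tx":0,"ty":-0.8,"tz":0,"turn":0,"fingers":1},
  {"tx":0,"ty":-0.8,"tz":0,"turn":0,"fingers":1},
  {"tx":0,"ty":-0.8,"tz":0,"turn":0,"fingers":1},
  {"tx":0,"ty":-0.8,"tz":0,"turn":0,"fingers":1},
  {"tx":0,"ty":-0.8,"tz":0,"turn":0,"fingers":1},
  {"tx":0,"ty":0,"tz":0,"turn":0,"fingers":1},
])

```text
t: 18.12
tool_pos: [0.4451, 0.0377, 0.1843]
tcp_rot: [[1.0, -0.015, -0.0], [-0.015, -1.0, -0.001], [-0.0, 0.001, -1.0]]
wrist_force: [-0.4, 0.5, -0.6]
finger_gap: 0.0918
finger_force: 0.0
```

```bash
python3 - <<'E'
from h import *
p=ctrl.grab_frame("top");p2=ctrl.grab_frame("side");K,T=cam(p2)
t=np.linspace(0,6.28,90)
for n,z0 in (('blue_ring',.018),('yellow_ring',.046)):
    q=topix([[.4455+r*np.cos(u),.3165+r*np.sin(u),z+z0] for r,z in PROF[n] for u in t],K,T); print(n,'home box',q.min(0).round(1),q.max(0).round(1)); print([(np.round(d['box'],1).tolist(),round(float(d['score']),2)) for d in ctrl.masks_of(p2,n)])
print('post tip',topix([[.4452,.3158,.082]],K,T))
a=cv2.resize(p['pixels'][190:230,105:205],None,fx=4,fy=4,interpolation=cv2.INTER_CUBIC);b=cv2.resize(p2['pixels'][235:320,120:220],None,fx=4,fy=4,interpolation=cv2.INTER_CUBIC)
cv2.imwrite('pics/g7.png',np.vstack([a,b])[:,:,::-1])
E
```

```text
blue_ring home box [150.9 267. ] [179.9 291.9]
[([168.1, 282.6, 29.1, 19.2], 0.88)]
yellow_ring home box [152.5 259.2] [175.8 280.8]
[([166.3, 271.4, 27.8, 21.8], 0.57), ([307.0, 153.6, 9.7, 6.7], 0.56), ([190.4, 258.6, 21.2, 16.6], 0.52)]
post tip [[163.55040758 262.1520783 ]]
```

View pics/g7.png

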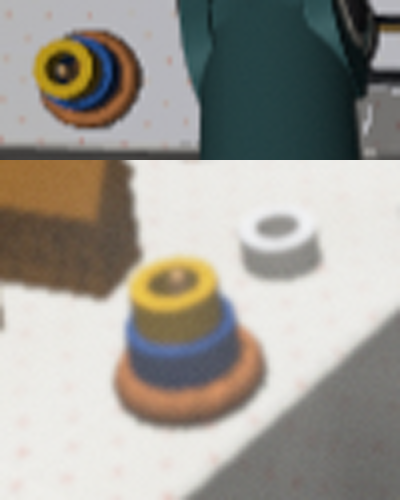

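The picture shows the tower standing upright: brown foot, blue ring, then yellow ring at (173,300) with its top at the expected row 259. The post tip shows inside yellow's bore, and the arm is clear, so I'm handing in.

```bash
python3 -c "
from rig import ctrl
print(ctrl.close_job())"
```

```text
the job is handed in; nothing more can be done
None
```

I put the blue ring and then the yellow ring on the post and handed the job in at about 18 s; the last pictures showed both fully home, let go, and the stand upright. My first grasp pressed on top of the blue ring with about 16 N, because the fingertips reach only about 4 mm past the TCP instead of 25 mm. The red, white and turquoise rings were never gripped.

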